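Load the cold-holding box, fit its lid pair and take the outer cover off again

TASK

Make up the cold-holding box for the chiller: stand the round dessert pot in the round nest and the square pot in the square nest, upright, then lift the two nested lids together by the inner lid's black pull, without dropping them, and lower them home on the box. The box chills under its steel inner lid alone, so next take hold of the red insulated cover by its white collar and lift it straight off until it is clear above the pull, leaving the inner lid fully seated and undisturbed. Finish while holding the cover level and still up there in the gripper, and leave the jar, tub and spoon alone.

Things in the scene. Friction and masses are not known exactly. Their poses are not given: they have to be found in the camera images.
- box: Cold-holding box, fixed: grey insulated housing 200 mm (its x) by 214 (its y), 85 high (all sizes here in mm); a steel pan's rim (162 by 176 outside) stands 10 proud of it, its top 95 above the table. Pan opening 136 (x) by 150 (y), floor 30 above the table, on it a white insert 20 thick with two nests side by side along y. Origin: centre of the underside, z up.
- nest_round (a point): Centre of the round nest (67 mm diameter, 20 deep, straight-walled), at the pan floor 30 mm above the table where the pot's base comes to stand. Axes as the box.
- nest_square (a point): Centre of the square nest (58 by 58 mm, 20 deep, sides parallel to the box's x and y), at the pan floor 30 mm above the table. Axes as the box.
- lid_seat (a point): Where the inner lid's origin lies when it is fully seated on the box: box centre, 87 mm above the table. Axes as the box.
- board: White board 205 (x) by 219 (y) mm, 12 mm thick, fixed on the table, on which the nested lid pair waits. Origin: centre of the underside.
- lid_inner: Steel inner lid, 0.2 to 0.4 kg, under the red cover: plate 168 (its x) by 182 (its y) mm, from 8 to 12 above its origin; below it a lip 128 by 142 outside, 8 deep, that drops into the pan opening with 4 to spare all round while the plate rests on the pan rim. Either half turn fits. Starts with the lip on the board. Origin: centre of the lip's lower edge, z up.
- pull (a point): Centre of the head of the inner lid's long-stemmed black pull, 62 mm above the lid's origin: head 24 (x) by 36 (y) by 28 high, flat sides, its top 76 above the lid's origin; stem 18 diameter. It stands up through the cover's collar; nested, its upper 20 shows above the collar. Lifting by it carries both lids. Axes as the inner lid.
- lid_outer: Red insulated cover, 0.2 to 0.45 kg, loose over the inner lid: 206 (its x) by 220 (its y) mm, plate from 10 to 30 above its origin, and a skirt down to the origin round the inner lid's plate with 4 to spare. Nested, its origin is 2 above the inner lid's; home on the box its skirt is 4 clear of the housing. Skirt passes the pull's top when 76 above the inner lid's origin. z up.
- collar (a point): Centre of the top of the red cover's white collar, 54 mm above the cover's origin: collar 60 (x) by 68 (y) outside, 24 high above the cover's plate, flat sides, opening 40 (x) by 48 (y) right through the cover, in which the black pull stands free. Lifting by the collar leaves the inner lid behind. Axes as the cover.
- pot_round: Round white dessert pot with an orange band and foil top, 0.10 to 0.17 kg, 64 mm diameter (60 at the base, straight from 24 up), 50 high, loose on the table. Origin: centre of its base, z up.
- pot_square: Square white dessert pot with a green band and foil top, 0.10 to 0.17 kg, 52 by 52 mm, 50 mm high, sides parallel to its x and y, loose on the table. Origin: centre of its base, z up.
- jar: Red sauce jar with a blue cap, 60 mm diameter, 85 mm high, standing on the table; a bystander. Origin: centre of its base.
- tub: Clear tub with a white lid, 106 by 126 mm, 55 mm high; a bystander. Origin: centre of its underside.
- spoon: Steel serving spoon lying on the table; a bystander. Origin: at its underside.
Not all that is in view belongs to the job. Leave any pink look-alike of the lid_inner alone.

How it is judged:
By the outcome, as a careful person would: the job done as asked, in the order asked, and still so for the second after the job is handed in, while the arm keeps its last pose, push and grip.
It also fails if it takes over 70 s, if anything falls off the work surface, if the arm or the gripper's body presses on something with over 40 N, if the wrist force passes 120 N, or if a joint passes its speed limit or range.

ROBOT

A 6-joint arm with a two-finger parallel gripper is mounted at the origin on the work surface. World frame = base frame: x ahead of the robot, y to its left, z up, the work surface at z = 0. Lengths are in m, angles in rad, forces in N, time in s.
With the tool pointing down it reaches from about 0.35 to 0.975 m from the base axis. Payload 4.9 kg.
Tool frame: the origin (TCP) lies between the finger pads; the fingertips stand 22 mm ahead of it and the grasp point (between the pads) lies 3 mm ahead of it; z points along the fingers, y is the line along which they close (so a half turn about z gives the same grasp; the last joint's range is limited). The gripper opens to 85 mm and grips with 20 to 120 N. Pads are 22 mm wide; open, the fingers measure 114 mm over their backs; the gripper's body (76 mm by 85 mm) begins 54 mm behind the grasp point. The pads swing forward as they close: fully open they stand 13 mm farther back than shut.
Start: joints at [-1.326, 0.053, 1.613, -0, 1.476, -0.119], TCP at [0.222, -0.584, 0.253] pointing down, gripper open.
Joint ranges: [-3.01, 3.01], [-1.01, 2.22], [0.06, 2.58], [-1.02, 4.17], [0.09, 2.62], [-3.14, 3.14]. Speed limits (rad/s): [2.57, 2.57, 3.14, 3.14, 3.14, 3.14].

INTERFACE

Orientations are given as a unit quaternion [w, x, y, z].
In Python, from plant import state, grab_frame, get_calibration, job_done, recognise, regions_of gives the robot as it stands.
- The arm moves only by the tool apply_moves, never from a script. Its argument "targets" is a list of rows, each an object with "translation": the shift along the tool's x, y, z normalised to -1 to 1, where 1 is 100 mm, a list of three; "twist": the turn about the tool's z normalised to -1 to 1, where 1 is 0.1 rad; "hand": the opening, from 0 (shut) to 1 (fully open). A call has 1 to 8 rows; each row shifts and turns the commanded pose from where the row before left it, along the tool's axes as they then stand; what a row does not reach is not made up. A row lasts 1/10 s, in which the tool goes at most 50 mm and 8.59 degrees, less where a joint would pass 70% of its speed; a pose out of reach is approached as far as the arm can. A call with a number of a shift or a turn outside -1 to 1 is refused whole. A call with a gripper value outside its range is refused whole. The fingers move at their own pace and stop on an object; the grip force is fixed at half the most. Time passes only in rows, so rows that do not move let the fingers close. It gives the time, the measured TCP pose, the force, the opening and the grip force at its end, in the units of the state.
- state(): the state, without advancing time (a new reading comes with each control period).
- grab_frame(name): name is "scene" or "top"; returns the picture (384x512x3 uint8, red, green, blue); there is no depth.
- get_calibration(name): a dict with "camera_matrix" (3x3 intrinsics, pixels), "D" ([k1, k2, p1, p2, k3] as OpenCV has them; the pictures are not rectified), "pose" (4x4, takes a point from camera to world coordinates). Camera axes: x right, y up, looking along -z (the intrinsics and any distortion apply to the point x, -y, -z); pixel columns grow to the right and rows downward; lengths in m; the calibration is good to about 2 mm. A picture is of the moment at which its call begins. get_calibration takes no time and is no camera call.
- job_done(): hands the job in; it is judged then, once.
Trained networks look in the newest picture that a camera, given by its name, has taken for a name from the list of things; names that differ only in an ending like _2 or _b are one class to them, and where a whole thing is asked for, a point or a joint stands for the part that bears it (a point fixed in the world has none). Each returns a list of dicts, best first, with "score" (0 to 1); they miss things now and then, are a little off and sometimes report something else, mostly with a low value. They report only what shows in the picture. A call takes as long as a camera call. They do not tell look-alikes from the thing itself.
- recognise(camera, query): "point" ([x, y, z] in m, in world coordinates, good to about 4 mm: the middle of the surface that is visible of it).
- regions_of(camera, query): "pixels" (384x512 bool, what is visible of it).
The state is a dict: "time": time; "joint_pos": joint angles; "joint_vel": joint speeds; "joint_efforts": joint torques, N m; "tool_pos": TCP position; "tool_rot": TCP orientation; "contact_force": force on the tool from outside, world axes, zero at the start; "ft_torque": the same for the moment, N m; "gripper_width": opening from 0.0 (shut) to 1.0 (fully open); "grasp_force": force on a finger pad.
Only numpy, scipy, OpenCV 4.12 (cv2) and the standard library are available. Lean on these libraries where they do the work, as an engineer would, in place of code of your own. Each camera call takes 0.05 s, during which the arm holds its last target. There are 200 camera calls.

## Working session

There is one attempt and no reset: what is moved stays moved. The work goes in short steps, Python scripts to look and compute and a tool call to move; the robot and the scene stay as the last step left them, time stands still between calls to the robot, and variables do not carry over. Pictures are saved under pics/ and viewed, at most 10 in all, crops included, and the job is handed in when it is done.

Besides the shell and the picture viewer there is one more tool, called after "Request:" as name([rows], argument=value, ...), one row to a line, values as JSON. apply_moves: Moves the arm, as the interface text tells. Its arguments: {"type":"object","properties":{"targets":{"type":"array"}},"required":["targets"]}

```bash
mkdir -p pics; ls; python3 - <<'E'
from plant import *
import cv2,numpy as np
print(state())
for n in ("scene","top"):
    im=grab_frame(n); cv2.imwrite(f"pics/{n}0.png",im[:,:,::-1])
    c=get_calibration(n); print(n,c)
    for q in ("box","board","lid_inner","lid_outer","pull","collar","pot_round","pot_square","jar","tub","spoon","nest_round","nest_square"):
        try:
            r=recognise(n,q); print(q,[(np.round(d["point"],3).tolist(),round(d["score"],2)) for d in r])
        except Exception as e: print(q,e)
E
```

```text
pics
{'time': 0.0, 'joint_pos': array([-1.32601595e+00,  5.33761698e-02,  1.61427945e+00, -6.11677358e-06,
        1.47598285e+00, -1.18990338e-01]), 'joint_vel': array([-1.32685439e-05,  3.98877996e-04,  3.72011959e-05,  2.13630800e-06,
       -4.65933750e-04,  6.44927845e-04]), 'joint_efforts': array([-1.41166747e-03, -3.93681335e+01, -3.70180249e+01, -1.71254096e-04,
        7.00518911e-03,  1.10445157e-05]), 'tool_pos': array([ 0.22224146, -0.58354474,  0.25205968]), 'tool_rot': array([-1.02069406e-03,  9.83503842e-01,  1.80884346e-01, -6.73317415e-05]), 'contact_force': array([ 0.34818314,  0.16997287, -0.18032051]), 'ft_torque': array([ 0.01535193,  0.04690852, -0.00218676]), 'grasp_force': 0.0, 'gripper_width': 0.9998181014565232}
scene {'camera_matrix': array([[392.47273115,   0.        , 256.16323363],
       [  0.        , 392.47273115, 185.95438294],
       [  0.        ,   0.        ,   1.        ]]), 'D': array([-0.12060862,  0.        ,  0.        ,  0.        ,  0.        ]), 'pose': array([[-0.49703917, -0.51075835,  0.70148269,  1.3437631 ],
       [ 0.86760326, -0.2
[... 1223 characters left out ...]
 [ 0.        ,  0.        ,  0.        ,  1.        ]])}
box [([0.548, -0.073, 0.085], 0.69), ([0.788, -0.008, 0.057], 0.6)]
board [([0.624, 0.118, 0.009], 0.55)]
lid_inner [([0.521, 0.508, 0.016], 0.76), ([0.547, 0.217, 0.086], 0.68)]
lid_outer [([0.548, 0.217, 0.044], 0.69)]
pull [([0.52, 0.508, 0.01], 0.75)]
collar [([0.548, 0.215, 0.039], 0.78), ([0.551, -0.072, 0.087], 0.59)]
pot_round [([0.563, -0.358, 0.05], 0.8)]
pot_square [([0.397, -0.328, 0.051], 0.92)]
jar [([0.704, -0.364, 0.087], 0.9), ([0.549, -0.075, 0.083], 0.43)]
tub [([0.788, -0.005, 0.057], 0.79)]
spoon [([0.719, 0.266, 0.014], 0.85)]
nest_round [([0.545, -0.076, 0.086], 0.56)]
nest_square [([0.546, -0.074, 0.084], 0.95)]
```

View pics/top0.png

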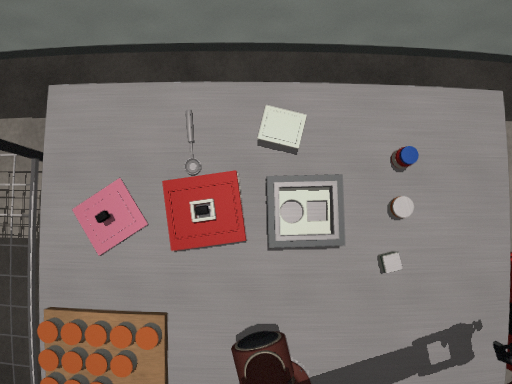

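View pics/scene0.png

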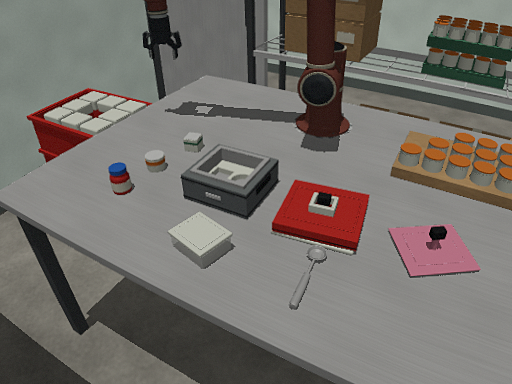

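The top view shows the box at about (305,212), round nest at (291,212) and square nest at (317,210). The lids are at (204,211), the round pot at (402,207), the square pot at (392,262), and the pink decoy at (110,217). Next I fit silhouettes to the masks.

```bash
cat > h.py <<'E'
from plant import *
import cv2,numpy as np
from scipy.optimize import minimize
S=8
def proj(n,P):
    c=get_calibration(n); T=np.linalg.inv(c["pose"]); p=np.atleast_2d(P)@T[:3,:3].T+T[:3,3]
    p=p*[1,-1,-1]
    return cv2.projectPoints(p.reshape(-1,1,3),np.zeros(3),np.zeros(3),c["camera_matrix"],c["D"])[0].reshape(-1,2)
def back(n,uv,z):
    c=get_calibration(n); q=cv2.undistortPoints(np.float64(uv).reshape(-1,1,2),c["camera_matrix"],c["D"]).reshape(-1,2)
    d=np.c_[q[:,0],-q[:,1],-np.ones(len(q))]@c["pose"][:3,:3].T; o=c["pose"][:3,3]
    return o+d*((z-o[2])/d[:,2])[:,None]
def rect(a,b,z): return np.array([[sx*a/2,sy*b/2,z] for sx,sy in((1,1),(1,-1),(-1,-1),(-1,1))])
def circ(d,z):
    t=np.arange(48)*2*np.pi/48; return np.c_[np.cos(t)*d/2,np.sin(t)*d/2,0*t+z]
B=lambda a,b,z0,z1: np.r_[rect(a,b,z0),rect(a,b,z1)]
M={"box":[B(.2,.214,0,.085),B(.162,.176,.085,.095)],
 "lid_outer":[B(.206,.22,0,.03),B(.06,.068,.03,.054)],
 "pot_square":[B(.052,.052,0,.05)],"pot_round":[np.r_[circ(.06,0),circ(.064,.024),circ(.064,.05)]]}
def render(n,parts,x,off,sz):
    m=np.zeros((sz[1]*S,sz[0]*S),np.uint8); c,s=np.cos(x[3]),np.sin(x[3])
    for P in parts:
        Q=P@np.array([[c,s,0],[-s,c,0],[0,0,1]])+x[:3]
        h=cv2.convexHull(np.float32((proj(n,Q)-off+.5)*S*16-8))
        cv2.fillConvexPoly(m,np.int32(np.round(h)),255,shift=4)
    return cv2.resize(m,tuple(sz),interpolation=cv2.INTER_AREA)/255.
def fit(n,mask,parts,x0,z,free_yaw=True):
    ys,xs=np.where(mask); off=np.array([xs.min()-8,ys.min()-8]); sz=(int(np.ptp(xs))+17,int(np.ptp(ys))+17)
    pm=np.pad(mask.astype(float),8)[ys.min():,xs.min():][:sz[1],:sz[0]]
    f=lambda v: ((render(n,parts,[v[0]/100,v[1]/100,z,v[2]/10 if free_yaw else 0],off,sz)-pm)**2).sum()
    v0=np.array([x0[0]*100,x0[1]*100,x0[2]*10])
    d=3 if free_yaw else 2
    best=None
    for y in ([v0[2],v0[2]-2,v0[2]+2] if free_yaw else [0]):
        s=np.r_[v0[:2],y]; r=minimize(f,s,method="Nelder-Mead",options=dict(initial_simplex=np.array([s]+[s+np.eye(3)[i]*1.2 for i in range(3)]),maxiter=150,xatol=.005,fatol=.01))
        if best is None or r.fun<best.fun: best=r
    return [round(best.x[0]/100,4),round(best.x[1]/100,4),round(best.x[2]/10,3)],round(best.fun,1),int(mask.sum())
E
python3 - <<'E'
from h import *
for n in ("top","scene"):
    im=grab_frame(n)
    for q,x0,z in (("box",(.545,-.075,0),0),("lid_outer",(.548,.217,.1),.014),("pot_square",(.397,-.328,.2),0),("pot_round",(.563,-.358,0),0)):
        r=regions_of(n,q); m=r[0]["pixels"]; print(n,q,round(r[0]["score"],2),fit(n,m,M[q],x0,z,q!="pot_round"))
im=grab_frame("top"); crop=im[165:260,255:355]
g=cv2.resize(crop,None,fx=6,fy=6,interpolation=cv2.INTER_CUBIC); cv2.imwrite("pics/boxcrop.png",g[:,:,::-1])
E
```

```text
top box 0.75 ([np.float64(0.5509), np.float64(-0.073), np.float64(0.031)], np.float64(100.2), 5507)
top lid_outer 0.91 ([np.float64(0.5494), np.float64(0.2192), np.float64(0.148)], np.float64(230.7), 5213)
top pot_square 0.62 ([np.float64(0.4009), np.float64(-0.3326), np.float64(0.18)], np.float64(40.7), 386)
top pot_round 0.67 ([np.float64(0.565), np.float64(-0.3656), np.float64(0.027)], np.float64(16.3), 437)
scene box 0.72 ([np.float64(0.5464), np.float64(-0.0758), np.float64(0.036)], np.float64(80.5), 4922)
scene lid_outer 0.82 ([np.float64(0.5462), np.float64(0.2172), np.float64(0.131)], np.float64(269.8), 4769)Traceback (most recent call last):
  File "<stdin>", line 5, in <module>
IndexError: list index out of range
```

```bash
python3 - <<'E'
from h import *
n="scene"; im=grab_frame(n)
for q,x0 in (("pot_square",(.400,-.332,.18)),("pot_round",(.563,-.358,0))):
    for r in regions_of(n,q)[:1]: print(n,q,round(r["score"],2),fit(n,r["pixels"],M[q],x0,0,q!="pot_round"))
im=grab_frame("top"); crop=im[165:260,255:355]
a=cv2.resize(crop,None,fx=5,fy=5,interpolation=cv2.INTER_CUBIC)
b=cv2.resize(im[190:285,370:430],None,fx=5,fy=5,interpolation=cv2.INTER_CUBIC)
cv2.imwrite("pics/boxcrop.png",np.hstack([a,b])[:,:,::-1])
E
```

```text
scene pot_square 0.64 ([np.float64(0.3981), np.float64(-0.3353), np.float64(0.276)], np.float64(11.8), 331)
scene pot_round 0.89 ([np.float64(0.5624), np.float64(-0.3695), np.float64(0.08)], np.float64(11.6), 399)
```

View pics/boxcrop.png

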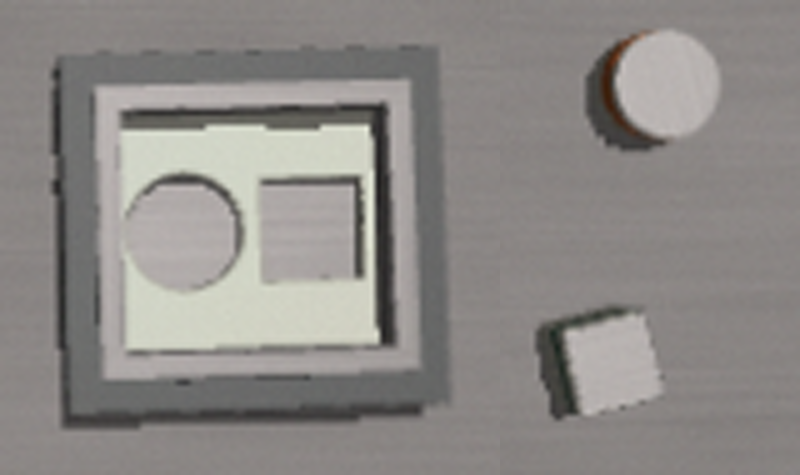

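The crop shows the round nest rim centred at crop (183,232), the square nest at (311,229), the round pot's top at (666,85) and the square pot's top at (612,364). I turn these into positions.

```bash
python3 - <<'E'
from h import *
im=grab_frame("top").astype(int)
print("pots",back("top",[[402.8,206.7],[392.1,262.4]],.05).round(4))
print("nests hand",back("top",[[291.3,211.1],[316.9,210.4]],.05).round(4))
# hole masks by insert colour
g=im[165:260,255:355]; ins=((g[...,1]-g[...,0])>2)&(g.sum(2)>540)
hole=np.zeros((384,512),bool)
n,lab,st,ce=cv2.connectedComponentsWithStats((~ins).astype(np.uint8),connectivity=4)
for i in range(1,n):
    if 250<st[i,4]<700:
        m=np.zeros((384,512),bool); m[165:260,255:355]=lab==i
        p=back("top",[ce[i]+[255,165]],.05)[0]; 
        rd=ce[i][0]<50
        print(st[i],p.round(4),fit("top",m,[circ(.067,0)] if rd else [rect(.058,.058,0)],(p[0],p[1],0.03),.05,not rd))
# steel pan rim outline from crop corners (outer rim z=.095)
c=np.array([[95,86],[411,79],[421,371],[104,380]])/5+[255,165]-.4
w=back("top",c,.095); print(w.round(4),w.mean(0).round(4),np.linalg.norm(w-np.roll(w,1,0),axis=1).round(4))
# lid: red region and collar
r=im; red=((r[...,0]-r[...,1])>80)&(r[...,0]>110); red[:, :155]=0; red[:,255:]=0; red[255:]=0; red[:160]=0
red=cv2.morphologyEx(red.astype(np.uint8),cv2.MORPH_OPEN,np.ones((3,3)))
h=cv2.convexHull(np.argwhere(red)[:,::-1].astype(np.int32)); m=np.zeros((384,512),np.uint8); cv2.fillConvexPoly(m,h,1)
print("lid",fit("top",m>0,M["lid_outer"],(.549,.219,.13),.014), h.reshape(-1,2).min(0),h.reshape(-1,2).max(0))
a=cv2.resize(im[185:235,175:235].astype(np.uint8),None,fx=8,fy=8,interpolation=cv2.INTER_CUBIC); cv2.imwrite("pics/lid.png",a[:,:,::-1])
print(proj("top",[[.549,.219,.068],[.549,.219,.09]]))
E
```

```text
pots [[ 0.5637 -0.3652  0.05  ]
 [ 0.4014 -0.3319  0.05  ]]
nests hand [[ 0.5491 -0.0363  0.05  ]
 [ 0.5516 -0.1104  0.05  ]]
[[ 0.6289  0.0169  0.095 ]
 [ 0.6345 -0.1597  0.095 ]
 [ 0.4723 -0.1648  0.095 ]
 [ 0.4666  0.0109  0.095 ]] [ 0.5506 -0.0742  0.095 ] [0.1625 0.1767 0.1623 0.1757]
lid ([np.float64(0.5496), np.float64(0.219), np.float64(0.149)], np.float64(41.8), 5414) [163 171] [245 249]
[[201.81211587 210.15145654]
 [200.66967234 209.96556845]]
```

View pics/lid.png

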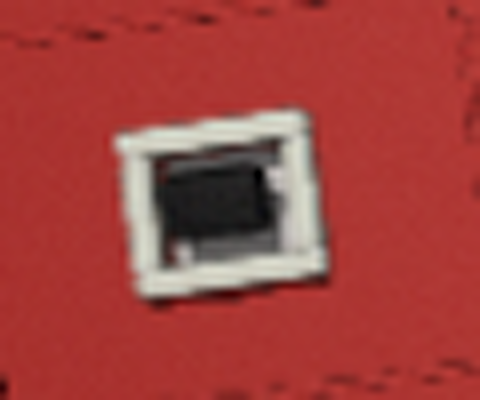

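```bash
cat >> h.py <<'E'
from scipy.spatial.transform import Rotation as R
def plan(goal,yang=None):
    """tool-frame shift (in 100 mm units) and twist (0.1 rad units) to the goal; shift given in axes after the twist"""
    s=state(); w,x,y,z=s["tool_rot"]; r=R.from_quat([x,y,z,w]); m=r.as_matrix(); ya=np.arctan2(m[1,1],m[0,1])
    tw=0
    if yang is not None: tw=(ya-yang+np.pi/2)%np.pi-np.pi/2
    m2=m@R.from_euler("z",tw).as_matrix()
    print("t",round(s["time"],2),"pos",s["tool_pos"].round(4),"yang",round(ya,3),"tilt",m[:2,2].round(4),"twist",round(tw*10,2),"shift",(m2.T@(np.array(goal)-s["tool_pos"])*10).round(3),"F",s["contact_force"].round(1),"w",round(s["gripper_width"],3))
E
python3 - <<'E'
from h import *
plan([.5622,-.3667,.15],.033)
print(back("top",[[202.5,210.1]],.068),back("top",[[201.6,209.85]],.088))
E
```

```text
t 2.1 pos [ 0.2224 -0.5841  0.2533] yang -1.207 tilt [-0.  0.] twist -12.4 shift [2.06  3.468 1.033] F [-0.3  0.3 -0.1] w 0.998
[[0.54916732 0.21703833 0.068     ]] [[0.54939513 0.21669383 0.088     ]]
```

Request:
apply_moves([
  {"translation": [0,0,0],"twist": -1,"hand": 1},
  {"translation": [0,0,0],"twist": -1,"hand": 1},
  {"translation": [0,0,0],"twist": -1,"hand": 1},
  {"translation": [0,0,0],"twist": -1,"hand": 1},
  {"translation": [0,0,0],"twist": -1,"hand": 1},
  {"translation": [0,0,0],"twist": -1,"hand": 1},
])

```text
time: 2.7
tool_pos: [0.2224, -0.5841, 0.2533]
tool_rot: [0.0, 0.885, 0.465, -0.0]
contact_force: [-0.1, 0.6, 0.2]
gripper_width: 1.003
grasp_force: 0.0
```

Request:
apply_moves([
  {"translation": [0,0,0],"twist": -1,"hand": 1},
  {"translation": [0,0,0],"twist": -1,"hand": 1},
  {"translation": [0,0,0],"twist": -1,"hand": 1},
  {"translation": [0,0,0],"twist": -1,"hand": 1},
  {"translation": [0,0,0],"twist": -1,"hand": 1},
  {"translation": [0,0,0],"twist": -1,"hand": 1},
  {"translation": [0,0,0],"twist": -0.4,"hand": 1},
])

```text
time: 3.4
tool_pos: [0.2224, -0.5841, 0.2533]
tool_rot: [-0.0, 0.694, 0.72, 0.0]
contact_force: [0.2, -0.3, 0.9]
gripper_width: 1.004
grasp_force: 0.0
```

```bash
python3 - <<'E'
from h import *
plan([.5622,-.3667,.15],.033)
E
```

```text
t 3.4 pos [ 0.2224 -0.5841  0.2533] yang 0.036 tilt [0. 0.] twist 0.03 shift [2.06  3.468 1.033] F [ 0.2 -0.3  0.9] w 1.004
```

Request:
apply_moves([
  {"translation": [0.206,0.347,0.103],"twist": 0,"hand": 1},
  {"translation": [0.206,0.347,0.103],"twist": 0,"hand": 1},
  {"translation": [0.206,0.347,0.103],"twist": 0,"hand": 1},
  {"translation": [0.206,0.347,0.103],"twist": 0,"hand": 1},
  {"translation": [0.206,0.347,0.103],"twist": 0,"hand": 1},
])

```text
time: 3.9
tool_pos: [0.3936, -0.4744, 0.2016]
tool_rot: [0.0, 0.695, 0.719, -0.0]
contact_force: [0.5, 0.1, 0.8]
gripper_width: 0.999
grasp_force: 0.0
```

Request:
apply_moves([
  {"translation": [0.206,0.347,0.103],"twist": 0,"hand": 1},
  {"translation": [0.206,0.347,0.103],"twist": 0,"hand": 1},
  {"translation": [0.206,0.347,0.103],"twist": 0,"hand": 1},
  {"translation": [0.206,0.347,0.103],"twist": 0,"hand": 1},
  {"translation": [0.206,0.347,0.103],"twist": 0,"hand": 1},
  {"translation": [0,0,0],"twist": 0,"hand": 1},
])

```text
time: 4.5
tool_pos: [0.5649, -0.3631, 0.1482]
tool_rot: [-0.001, 0.694, 0.72, 0.001]
contact_force: [-0.4, -0.2, 0.7]
gripper_width: 0.998
grasp_force: 0.0
```

```bash
python3 - <<'E'
from h import *
plan([.5622,-.3667,.042],.033)
im=grab_frame("scene"); a=cv2.resize(im[80:200,90:250],None,fx=5,fy=5,interpolation=cv2.INTER_CUBIC)
cv2.imwrite("pics/s1.png",a[:,:,::-1])
E
```

```text
t 4.5 pos [ 0.5649 -0.3631  0.1482] yang 0.038 tilt [-0.0012  0.0028] twist 0.05 shift [-0.038 -0.027  1.062] F [-0.4 -0.2  0.7] w 0.998
```

View pics/s1.png

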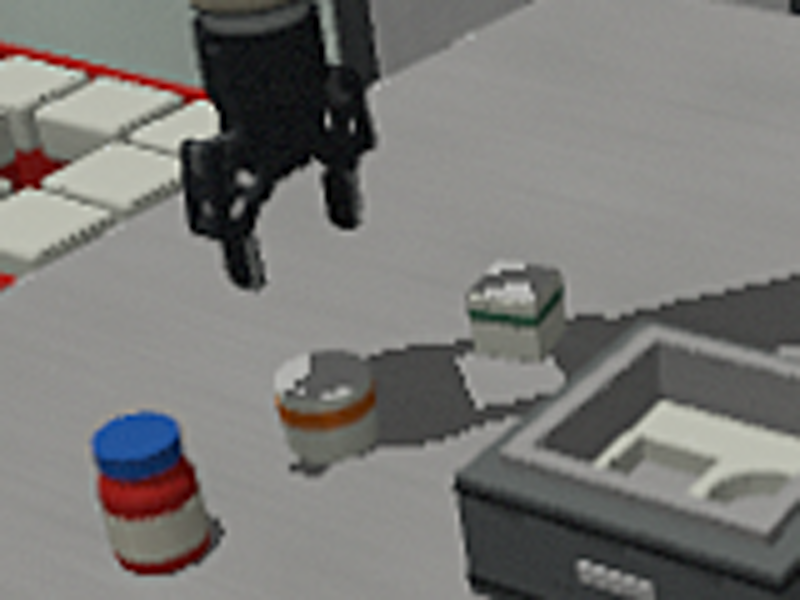

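The gripper, in the scene crop at about (280,200), is above the round pot (at about (325,400)) and clear of the jar. I descend.

Request:
apply_moves([
  {"translation": [0,0,0.15],"twist": 0,"hand": 1},
  {"translation": [0,0,0.15],"twist": 0,"hand": 1},
  {"translation": [0,0,0.1],"twist": 0,"hand": 1},
  {"translation": [0,0,0],"twist": 0,"hand": 1},
])

```text
time: 4.95
tool_pos: [0.5602, -0.3663, 0.1069]
tool_rot: [-0.003, 0.696, 0.718, -0.0]
contact_force: [-0.9, -0.5, -0.1]
gripper_width: 0.999
grasp_force: 0.0
```

```bash
python3 - <<'E'
from h import *
plan([.5622,-.3667,.042],.033)
E
```

```text
t 4.95 pos [ 0.5602 -0.3663  0.1069] yang 0.032 tilt [-0.0041  0.0034] twist -0.01 shift [-0.007  0.022  0.649] F [-0.9 -0.5 -0.1] w 0.999
```

Request:
apply_moves([
  {"translation": [0,0,0.2],"twist": 0,"hand": 1},
  {"translation": [0,0,0.2],"twist": 0,"hand": 1},
  {"translation": [0,0,0.15],"twist": 0,"hand": 1},
  {"translation": [0,0,0.1],"twist": 0,"hand": 1},
  {"translation": [0,0,0],"twist": 0,"hand": 1},
  {"translation": [0,0,0],"twist": 0,"hand": 0},
  {"translation": [0,0,0],"twist": 0,"hand": 0},
  {"translation": [0,0,0],"twist": 0,"hand": 0},
])

```text
time: 5.75
tool_pos: [0.5634, -0.3676, 0.0471]
tool_rot: [0.002, 0.695, 0.719, 0.0]
contact_force: [2.2, -2.3, 9.8]
gripper_width: 0.722
grasp_force: 68.2
```

Request:
apply_moves([
  {"translation": [0,0,0],"twist": 0,"hand": 0},
  {"translation": [0,0,0],"twist": 0,"hand": 0},
  {"translation": [0,0,0],"twist": 0,"hand": 0},
])

```text
time: 6.05
tool_pos: [0.5634, -0.3676, 0.0471]
tool_rot: [0.002, 0.695, 0.719, 0.0]
contact_force: [-1.0, -0.6, 6.3]
gripper_width: 0.723
grasp_force: 67.1
```

```bash
python3 - <<'E'
from h import *
plan([.5494-.0015,-.0362-.0015,.2],.033)
print(state()["grasp_force"])
for n in ("top","scene"):
    grab_frame(n)
    for r in regions_of(n,"pot_round")[:1]: print(n,fit(n,r["pixels"],M["pot_round"],(.5622,-.3667,0),0,False))
E
```

```text
t 6.05 pos [ 0.5634 -0.3676  0.0471] yang 0.033 tilt [ 0.0024 -0.002 ] twist 0.0 shift [ 3.299 -0.043 -1.536] F [-1.  -0.6  6.3] w 0.723
67.13010062347166
top ([np.float64(0.5654), np.float64(-0.3471), np.float64(-0.05)], np.float64(170.2), 270)
scene ([np.float64(0.5615), np.float64(-0.3692), np.float64(0.037)], np.float64(82.6), 302)
```

Request:
apply_moves([
  {"translation": [0,0,-0.2],"twist": 0,"hand": 0},
  {"translation": [0,0,-0.4],"twist": 0,"hand": 0},
  {"translation": [0,0,-0.4],"twist": 0,"hand": 0},
  {"translation": [0.2,0,-0.4],"twist": 0,"hand": 0},
  {"translation": [0.4,0,-0.15],"twist": 0,"hand": 0},
  {"translation": [0.45,0,0],"twist": 0,"hand": 0},
  {"translation": [0.45,0,0],"twist": 0,"hand": 0},
  {"translation": [0.45,0,0],"twist": 0,"hand": 0},
])

```text
time: 7.05
tool_pos: [0.5551, -0.17, 0.1996]
tool_rot: [-0.001, 0.696, 0.718, -0.0]
contact_force: [1.0, -0.1, -1.0]
gripper_width: 0.721
grasp_force: 66.5
```

Request:
apply_moves([
  {"translation": [0.45,-0.02,0],"twist": 0,"hand": 0},
  {"translation": [0.4,-0.02,0],"twist": 0,"hand": 0},
  {"translation": [0.3,0,0],"twist": 0,"hand": 0},
  {"translation": [0.2,0,0],"twist": 0,"hand": 0},
  {"translation": [0,0,0],"twist": 0,"hand": 0},
  {"translation": [0,0,0],"twist": 0,"hand": 0},
])

```text
time: 7.65
tool_pos: [0.547, -0.0369, 0.1996]
tool_rot: [-0.0, 0.695, 0.719, -0.001]
contact_force: [0.8, 0.2, -1.7]
gripper_width: 0.721
grasp_force: 66.4
```

```bash
python3 - <<'E'
from h import *
plan([.5479,-.0377,.14],.033)
E
```

```text
t 7.65 pos [ 0.547  -0.0369  0.1996] yang 0.034 tilt [-0.0012 -0.0002] twist 0.01 shift [-0.008  0.009  0.596] F [ 0.8  0.2 -1.7] w 0.721
```

Request:
apply_moves([
  {"translation": [0,0.01,0.2],"twist": 0,"hand": 0},
  {"translation": [0,0,0.2],"twist": 0,"hand": 0},
  {"translation": [0,0,0.1],"twist": 0,"hand": 0},
  {"translation": [0,0,0],"twist": 0,"hand": 0},
])

```text
time: 8.05
tool_pos: [0.5471, -0.0376, 0.148]
tool_rot: [-0.002, 0.696, 0.718, -0.001]
contact_force: [0.0, -0.2, -1.4]
gripper_width: 0.73
grasp_force: 66.4
```

```bash
python3 - <<'E'
from h import *
plan([.5479,-.0377,.1],.033)
z=state()["tool_pos"][2]-.047
for n in ("top","scene"):
    im=grab_frame(n)
    for r in regions_of(n,"pot_round")[:1]: print(n,round(r["score"],2),fit(n,r["pixels"],M["pot_round"],(.548,-.037,0),z,False))
    p=proj(n,[[.548,-.037,.09]])[0].astype(int); print(n,p)
    a=cv2.resize(im[p[1]-40:p[1]+40,p[0]-50:p[0]+50],None,fx=4,fy=4,interpolation=cv2.INTER_CUBIC)
    globals()[n]=a
cv2.imwrite("pics/n1.png",np.hstack([top,scene])[:,:,::-1])
E
```

```text
t 8.05 pos [ 0.5471 -0.0376  0.148 ] yang 0.032 tilt [-0.0043  0.0007] twist -0.01 shift [-0.001  0.01   0.48 ] F [ 0.  -0.2 -1.4] w 0.73
top 0.44 ([np.float64(0.548), np.float64(-0.037), np.float64(0.0)], np.float64(5013.0), 5013)
top [292 211]
scene 0.87 ([np.float64(0.5441), np.float64(-0.037), np.float64(0.097)], np.float64(139.6), 395)
scene [241 168]
```

View pics/n1.png

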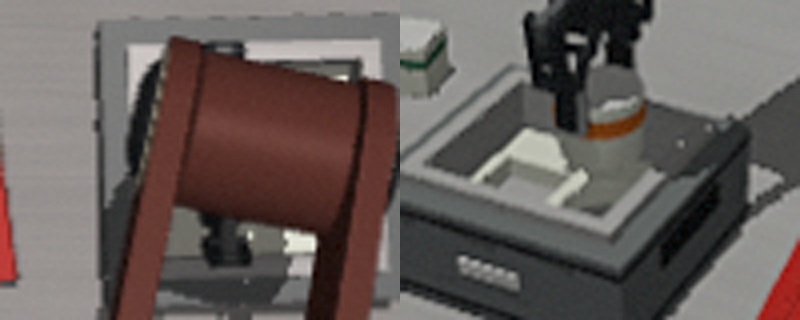

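In the scene crop the pot hangs upright over the round nest side of the pan. The top view is blocked by the arm. I lower slowly on force feedback.

Request:
apply_moves([
  {"translation": [0,0.008,0.15],"twist": 0,"hand": 0},
  {"translation": [0,0,0.15],"twist": 0,"hand": 0},
  {"translation": [0,0,0.1],"twist": 0,"hand": 0},
  {"translation": [0,0,0.05],"twist": 0,"hand": 0},
  {"translation": [0,0,0.05],"twist": 0,"hand": 0},
  {"translation": [0,0,0.03],"twist": 0,"hand": 0},
])

```text
time: 8.85
tool_pos: [0.5492, -0.0369, 0.0968]
tool_rot: [-0.0, 0.695, 0.719, -0.0]
contact_force: [-0.0, 0.0, -1.6]
gripper_width: 0.727
grasp_force: 66.5
```

```bash
python3 - <<'E'
from h import *
plan([.5479,-.0377,.077],.033); print(state()["ft_torque"])
E
```

```text
t 8.85 pos [ 0.5492 -0.0369  0.0968] yang 0.033 tilt [-0.0004  0.0001] twist 0.0 shift [-0.007 -0.013  0.198] F [-0.   0.  -1.6] w 0.727
[-0.00347025 -0.01354051 -0.00843943]
```

Request:
apply_moves([
  {"translation": [-0.007,-0.01,0.03],"twist": 0,"hand": 0},
  {"translation": [0,0,0.03],"twist": 0,"hand": 0},
  {"translation": [0,0,0.02],"twist": 0,"hand": 0},
  {"translation": [0,0,0],"twist": 0,"hand": 0},
])

```text
time: 9.25
tool_pos: [0.5482, -0.0377, 0.0891]
tool_rot: [-0.0, 0.695, 0.719, -0.0]
contact_force: [0.5, 0.3, -1.9]
gripper_width: 0.723
grasp_force: 66.4
```

```bash
python3 - <<'E'
from h import *
plan([.5479,-.0377,.077],.033); print(state()["ft_torque"])
E
```

```text
t 9.25 pos [ 0.5482 -0.0377  0.0891] yang 0.033 tilt [-0.0003  0.0001] twist -0.0 shift [ 0.    -0.003  0.121] F [ 0.5  0.3 -1.9] w 0.723
[ 0.00101249  0.0201716  -0.04189787]
```

Base is 8 mm in without contact, so I continue.

Request:
apply_moves([
  {"translation": [0,0,0.03],"twist": 0,"hand": 0},
  {"translation": [0,0,0.03],"twist": 0,"hand": 0},
  {"translation": [0,0,0.03],"twist": 0,"hand": 0},
  {"translation": [0,0,0.02],"twist": 0,"hand": 0},
  {"translation": [0,0,0],"twist": 0,"hand": 0},
])

```text
time: 9.75
tool_pos: [0.548, -0.0377, 0.0778]
tool_rot: [-0.0, 0.695, 0.719, -0.0]
contact_force: [0.1, -1.0, -1.7]
gripper_width: 0.721
grasp_force: 66.5
```

```bash
python3 - <<'E'
from h import *
plan([.5479,-.0377,.077],.033); print(state()["ft_torque"])
E
```

```text
t 9.75 pos [ 0.548  -0.0377  0.0778] yang 0.033 tilt [-0.0009  0.0002] twist -0.0 shift [-0.    -0.001  0.008] F [ 0.1 -1.  -1.7] w 0.721
[ 0.05668297 -0.00944681 -0.02294854]
```

Request:
apply_moves([
  {"translation": [0,0,0.01],"twist": 0,"hand": 0},
  {"translation": [0,0,0],"twist": 0,"hand": 1},
  {"translation": [0,0,0],"twist": 0,"hand": 1},
  {"translation": [0,0,0],"twist": 0,"hand": 1},
  {"translation": [0,0,-0.15],"twist": 0,"hand": 1},
  {"translation": [0,0,-0.35],"twist": 0,"hand": 1},
  {"translation": [0,0,-0.4],"twist": 0,"hand": 1},
  {"translation": [0,0,-0.2],"twist": 0,"hand": 1},
])

```text
time: 10.55
tool_pos: [0.5502, -0.0381, 0.193]
tool_rot: [0.003, 0.695, 0.719, 0.002]
contact_force: [0.1, 0.3, -0.4]
gripper_width: 0.999
grasp_force: 0.0
```

```bash
python3 - <<'E'
from h import *
plan([.3998,-.3338,.13],.25)
E
```

```text
t 10.55 pos [ 0.5502 -0.0381  0.193 ] yang 0.033 tilt [ 0.0069 -0.0014] twist -2.17 shift [-2.491 -2.193  0.623] F [ 0.1  0.3 -0.4] w 0.999
```

Request:
apply_moves([
  {"translation": [0,0,0],"twist": -0.73,"hand": 1},
  {"translation": [0,0,0],"twist": -0.72,"hand": 1},
  {"translation": [0,0,0],"twist": -0.72,"hand": 1},
  {"translation": [-0.3,-0.26,0],"twist": 0,"hand": 1},
  {"translation": [-0.3,-0.26,0],"twist": 0,"hand": 1},
  {"translation": [-0.3,-0.26,0],"twist": 0,"hand": 1},
  {"translation": [-0.3,-0.26,0],"twist": 0,"hand": 1},
])

```text
time: 11.25
tool_pos: [0.4768, -0.181, 0.1889]
tool_rot: [0.001, 0.613, 0.79, 0.0]
contact_force: [0.5, 0.3, 0.3]
gripper_width: 1.001
grasp_force: 0.0
```

Request:
apply_moves([
  {"translation": [-0.3,-0.26,0.1],"twist": 0,"hand": 1},
  {"translation": [-0.3,-0.26,0.1],"twist": 0,"hand": 1},
  {"translation": [-0.3,-0.26,0.1],"twist": 0,"hand": 1},
  {"translation": [-0.25,-0.24,0.1],"twist": 0,"hand": 1},
  {"translation": [-0.14,-0.13,0.1],"twist": 0,"hand": 1},
  {"translation": [0,0,0],"twist": 0,"hand": 1},
  {"translation": [0,0,0],"twist": 0,"hand": 1},
])

```text
time: 11.95
tool_pos: [0.3979, -0.3333, 0.1382]
tool_rot: [0.0, 0.614, 0.789, 0.0]
contact_force: [1.1, 0.1, 0.1]
gripper_width: 1.002
grasp_force: 0.0
```

```bash
python3 - <<'E'
from h import *
plan([.3998,-.3338,.042],.25)
im=grab_frame("scene"); p=proj("scene",[[.55,-.07,.08]])[0].astype(int); q=proj("scene",[[.4,-.333,.06]])[0].astype(int)
f=lambda p: cv2.resize(im[p[1]-40:p[1]+40,p[0]-50:p[0]+50],None,fx=4,fy=4,interpolation=cv2.INTER_CUBIC)
cv2.imwrite("pics/n2.png",np.hstack([f(p),f(q)])[:,:,::-1])
E
```

```text
t 11.95 pos [ 0.3979 -0.3333  0.1382] yang 0.249 tilt [ 0.0008 -0.0002] twist -0.01 shift [-0.009  0.016  0.962] F [1.1 0.1 0.1] w 1.002
```

View pics/n2.png

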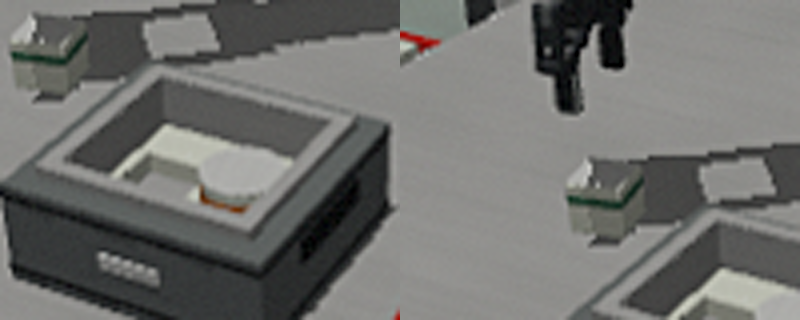

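The round pot stands level in its nest (left crop, about (240,175)). The gripper hangs over the square pot (right crop).

Request:
apply_moves([
  {"translation": [-0.009,0.016,0.3],"twist": 0,"hand": 1},
  {"translation": [0,0,0.3],"twist": 0,"hand": 1},
  {"translation": [0,0,0.2],"twist": 0,"hand": 1},
  {"translation": [0,0,0.1],"twist": 0,"hand": 1},
  {"translation": [0,0,0.06],"twist": 0,"hand": 1},
  {"translation": [0,0,0],"twist": 0,"hand": 1},
  {"translation": [0,0,0],"twist": 0,"hand": 0},
  {"translation": [0,0,0],"twist": 0,"hand": 0},
])

```text
time: 12.8
tool_pos: [0.4003, -0.3343, 0.0427]
tool_rot: [0.001, 0.613, 0.79, -0.0]
contact_force: [0.2, 0.5, -0.6]
gripper_width: 0.692
grasp_force: 0.0
```

Request:
apply_moves([
  {"translation": [0,0,0],"twist": 0,"hand": 0},
  {"translation": [0,0,0],"twist": 0,"hand": 0},
  {"translation": [0,0,0],"twist": 0,"hand": 0},
  {"translation": [0,0,0],"twist": 0,"hand": 0},
])

```text
time: 13.2
tool_pos: [0.4004, -0.3347, 0.0428]
tool_rot: [0.001, 0.613, 0.79, -0.0]
contact_force: [0.2, 0.1, 6.3]
gripper_width: 0.599
grasp_force: 64.4
```

```bash
python3 - <<'E'
from h import *
plan([.3998,-.3338,.2],.25)
plan([.5518-.0015,-.1104-.0015,.2],.033)
for n in ("top","scene"):
    grab_frame(n)
    for r in regions_of(n,"pot_square")[:1]: print(n,fit(n,r["pixels"],M["pot_square"],(.4,-.3338,.25),0))
E
```

```text
t 13.2 pos [ 0.4004 -0.3347  0.0428] yang 0.25 tilt [ 0.0018 -0.0021] twist -0.0 shift [ 6.000e-03 -1.000e-03 -1.572e+00] F [0.2 0.1 6.3] w 0.599
t 13.2 pos [ 0.4004 -0.3347  0.0428] yang 0.25 tilt [ 0.0018 -0.0021] twist 2.17 shift [ 2.174  1.575 -1.573] F [0.2 0.1 6.3] w 0.599
top ([np.float64(0.3978), np.float64(-0.3174), np.float64(-0.393)], np.float64(136.4), 261)
scene ([np.float64(0.3991), np.float64(-0.3344), np.float64(0.311)], np.float64(95.6), 244)
```

Request:
apply_moves([
  {"translation": [0,0,-0.2],"twist": 0,"hand": 0},
  {"translation": [0,0,-0.4],"twist": 0,"hand": 0},
  {"translation": [0,0,-0.4],"twist": 0.3,"hand": 0},
  {"translation": [0,0,-0.4],"twist": 0.6,"hand": 0},
  {"translation": [0,0,-0.17],"twist": 0.6,"hand": 0},
  {"translation": [0,0,0],"twist": 0.67,"hand": 0},
])

```text
time: 14.0
tool_pos: [0.4007, -0.3349, 0.2022]
tool_rot: [0.003, 0.696, 0.718, -0.0]
contact_force: [0.4, 0.4, -2.3]
gripper_width: 0.6
grasp_force: 63.8
```

Request:
apply_moves([
  {"translation": [0.27,0.2,0],"twist": 0,"hand": 0},
  {"translation": [0.36,0.26,0],"twist": 0,"hand": 0},
  {"translation": [0.36,0.26,0],"twist": 0,"hand": 0},
  {"translation": [0.36,0.26,0],"twist": 0,"hand": 0},
  {"translation": [0.36,0.26,0],"twist": 0,"hand": 0},
  {"translation": [0.3,0.22,0],"twist": 0,"hand": 0},
  {"translation": [0.16,0.11,0],"twist": 0,"hand": 0},
  {"translation": [0,0,0],"twist": 0,"hand": 0},
])

```text
time: 14.8
tool_pos: [0.5497, -0.1093, 0.1973]
tool_rot: [-0.001, 0.694, 0.72, -0.0]
contact_force: [0.8, -0.2, -1.4]
gripper_width: 0.597
grasp_force: 63.7
```

```bash
python3 - <<'E'
from h import *
plan([.5518-.0015,-.1104-.0015,.1],.033)
E
```

```text
t 14.8 pos [ 0.5497 -0.1093  0.1973] yang 0.037 tilt [-0.0014  0.0011] twist 0.04 shift [-0.028  0.007  0.973] F [ 0.8 -0.2 -1.4] w 0.597
```

Request:
apply_moves([
  {"translation": [-0.01,0,0.25],"twist": 0,"hand": 0},
  {"translation": [-0.01,0,0.3],"twist": 0,"hand": 0},
  {"translation": [0,0,0.25],"twist": 0,"hand": 0},
  {"translation": [0,0,0.15],"twist": 0,"hand": 0},
  {"translation": [0,0,0.05],"twist": 0,"hand": 0},
  {"translation": [0,0,0],"twist": 0,"hand": 0},
])

```text
time: 15.4
tool_pos: [0.5489, -0.1139, 0.0979]
tool_rot: [-0.001, 0.696, 0.719, -0.0]
contact_force: [0.4, 0.6, -1.6]
gripper_width: 0.6
grasp_force: 63.7
```

```bash
python3 - <<'E'
from h import *
plan([.5518-.0015,-.1104-.0015,.0728],.033)
n="scene"; im=grab_frame(n)
p=proj(n,[[.55,-.1,.08]])[0].astype(int)
a=cv2.resize(im[p[1]-40:p[1]+40,p[0]-50:p[0]+50],None,fx=6,fy=6,interpolation=cv2.INTER_CUBIC)
cv2.imwrite("pics/n3.png",a[:,:,::-1])
E
```

```text
t 15.4 pos [ 0.5489 -0.1139  0.0979] yang 0.032 tilt [-0.0012  0.0003] twist -0.01 shift [0.019 0.015 0.25 ] F [ 0.4  0.6 -1.6] w 0.6
```

View pics/n3.png

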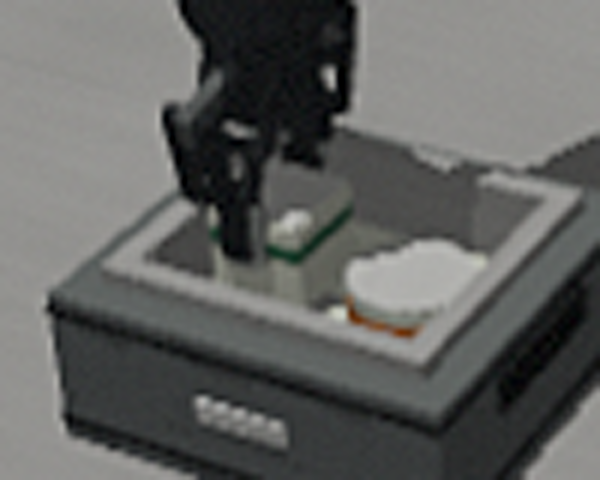

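The square pot hangs upright over its nest, clear of the round pot. I correct 2 mm and lower.

Request:
apply_moves([
  {"translation": [0.019,0.014,0],"twist": 0,"hand": 0},
  {"translation": [0,0,0.02],"twist": 0,"hand": 0},
  {"translation": [0,0,0.03],"twist": 0,"hand": 0},
  {"translation": [0,0,0.03],"twist": 0,"hand": 0},
  {"translation": [0,0,0.02],"twist": 0,"hand": 0},
  {"translation": [0,0,0],"twist": 0,"hand": 0},
])

```text
time: 16.05
tool_pos: [0.5503, -0.1115, 0.0877]
tool_rot: [-0.0, 0.695, 0.719, -0.0]
contact_force: [-0.6, -0.4, -1.0]
gripper_width: 0.6
grasp_force: 63.7
```

```bash
python3 - <<'E'
from h import *
plan([.5518-.0015,-.1104-.0015,.0728],.033); print(state()["ft_torque"].round(2))
E
```

```text
t 16.05 pos [ 0.5503 -0.1115  0.0877] yang 0.033 tilt [-0.001   0.0003] twist 0.0 shift [-0.004  0.     0.149] F [-0.6 -0.4 -1. ] w 0.6
[0.04 0.06 0.  ]
```

Base is 5 mm in with no contact force.

Request:
apply_moves([
  {"translation": [0,0,0.03],"twist": 0,"hand": 0},
  {"translation": [0,0,0.04],"twist": 0,"hand": 0},
  {"translation": [0,0,0.04],"twist": 0,"hand": 0},
  {"translation": [0,0,0.03],"twist": 0,"hand": 0},
  {"translation": [0,0,0.01],"twist": 0,"hand": 0},
  {"translation": [0,0,0],"twist": 0,"hand": 0},
])

```text
time: 16.65
tool_pos: [0.5507, -0.1116, 0.0732]
tool_rot: [-0.0, 0.695, 0.719, -0.0]
contact_force: [0.5, 0.2, -1.3]
gripper_width: 0.597
grasp_force: 63.8
```

Request:
apply_moves([
  {"translation": [0,0,0],"twist": 0,"hand": 1},
  {"translation": [0,0,0],"twist": 0,"hand": 1},
  {"translation": [0,0,0],"twist": 0,"hand": 1},
  {"translation": [0,0,-0.15],"twist": 0,"hand": 1},
  {"translation": [0,0,-0.4],"twist": 0,"hand": 1},
  {"translation": [0,0,-0.4],"twist": 0,"hand": 1},
  {"translation": [0,0,-0.2],"twist": -0.5,"hand": 1},
  {"translation": [0,0,0],"twist": -0.65,"hand": 1},
])

```text
time: 17.45
tool_pos: [0.5534, -0.1125, 0.1951]
tool_rot: [0.005, 0.652, 0.758, 0.002]
contact_force: [-0.2, -0.0, -0.6]
gripper_width: 1.001
grasp_force: 0.0
```

```bash
python3 - <<'E'
from h import *
plan([.548,.2155,.15],.148)
E
```

```text
t 17.45 pos [ 0.5534 -0.1125  0.1951] yang 0.151 tilt [ 0.0098 -0.0034] twist 0.03 shift [3.255 0.426 0.44 ] F [-0.2 -0.  -0.6] w 1.001
```

Request:
apply_moves([
  {"translation": [0.3,0.04,0],"twist": 0,"hand": 1},
  {"translation": [0.45,0.06,0],"twist": 0,"hand": 1},
  {"translation": [0.45,0.06,0],"twist": 0,"hand": 1},
  {"translation": [0.45,0.06,0],"twist": 0,"hand": 1},
  {"translation": [0.45,0.06,0],"twist": 0,"hand": 1},
  {"translation": [0.45,0.06,0],"twist": 0,"hand": 1},
  {"translation": [0.4,0.06,0.1],"twist": 0,"hand": 1},
  {"translation": [0.3,0.04,0.1],"twist": 0,"hand": 1},
])

```text
time: 18.25
tool_pos: [0.5466, 0.219, 0.1703]
tool_rot: [0.001, 0.652, 0.758, 0.001]
contact_force: [0.4, 0.3, 0.5]
gripper_width: 0.999
grasp_force: 0.0
```

Request:
apply_moves([
  {"translation": [0,0,0.1],"twist": 0,"hand": 1},
  {"translation": [0,0,0.1],"twist": 0,"hand": 1},
  {"translation": [0,0,0],"twist": 0,"hand": 1},
  {"translation": [0,0,0],"twist": 0,"hand": 1},
])

```text
time: 18.65
tool_pos: [0.5464, 0.2152, 0.1484]
tool_rot: [-0.0, 0.654, 0.757, -0.0]
contact_force: [-0.6, 0.7, 0.6]
gripper_width: 1.002
grasp_force: 0.0
```

```bash
python3 - <<'E'
from h import *
plan([.548,.2155,.092],.148)
im=grab_frame("scene")
f=lambda p: cv2.resize(im[p[1]-40:p[1]+40,p[0]-50:p[0]+50],None,fx=4,fy=4,interpolation=cv2.INTER_CUBIC)
p=proj("scene",[[.55,-.07,.08]])[0].astype(int); q=proj("scene",[[.548,.2155,.1]])[0].astype(int)
cv2.imwrite("pics/n4.png",np.hstack([f(p),f(q)])[:,:,::-1])
E
```

```text
t 18.65 pos [0.5464 0.2152 0.1484] yang 0.146 tilt [-0.0002 -0.0003] twist -0.02 shift [0.001 0.016 0.564] F [-0.6  0.7  0.6] w 1.002
```

View pics/n4.png

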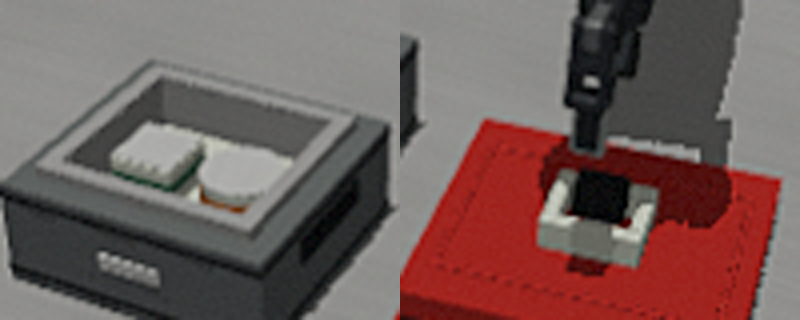

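Both pots stand level in their nests (left crop). The gripper is centred over the black pull, and I descend.

Request:
apply_moves([
  {"translation": [0,0.016,0.15],"twist": 0,"hand": 0.7},
  {"translation": [0,0,0.15],"twist": 0,"hand": 0.7},
  {"translation": [0,0,0.12],"twist": 0,"hand": 0.7},
  {"translation": [0,0,0.09],"twist": 0,"hand": 0.7},
  {"translation": [0,0,0.05],"twist": 0,"hand": 0.7},
  {"translation": [0,0,0],"twist": 0,"hand": 0.7},
])

```text
time: 19.3
tool_pos: [0.5472, 0.2164, 0.091]
tool_rot: [-0.001, 0.653, 0.757, -0.001]
contact_force: [0.5, -0.6, 0.3]
gripper_width: 0.702
grasp_force: 0.0
```

Request:
apply_moves([
  {"translation": [0,0,0],"twist": 0,"hand": 0},
  {"translation": [0,0,0],"twist": 0,"hand": 0},
  {"translation": [0,0,0],"twist": 0,"hand": 0},
  {"translation": [0,0,0],"twist": 0,"hand": 0},
  {"translation": [0,0,0],"twist": 0,"hand": 0},
  {"translation": [0,0,0],"twist": 0,"hand": 0},
  {"translation": [0,0,0],"twist": 0,"hand": 0},
])

```text
time: 20.0
tool_pos: [0.5484, 0.2168, 0.0934]
tool_rot: [0.0, 0.653, 0.757, 0.001]
contact_force: [-2.0, -0.7, 5.5]
gripper_width: 0.261
grasp_force: 63.4
```

```bash
python3 - <<'E'
from h import *
plan([.548,.2155,.2],.148)
E
```

```text
t 20.0 pos [0.5484 0.2168 0.0934] yang 0.148 tilt [0.0012 0.0004] twist 0.0 shift [-0.012 -0.004 -1.066] F [-2.  -0.7  5.5] w 0.261
```

Request:
apply_moves([
  {"translation": [0,0,-0.04],"twist": 0,"hand": 0},
  {"translation": [0,0,-0.08],"twist": 0,"hand": 0},
  {"translation": [0,0,-0.1],"twist": 0,"hand": 0},
  {"translation": [0,0,-0.1],"twist": 0,"hand": 0},
  {"translation": [0,0,0],"twist": 0,"hand": 0},
])

```text
time: 20.5
tool_pos: [0.5492, 0.2169, 0.1267]
tool_rot: [0.001, 0.653, 0.757, 0.002]
contact_force: [1.1, 0.5, -5.3]
gripper_width: 0.265
grasp_force: 62.1
```

```bash
python3 - <<'E'
from h import *
plan([.5491,-.0747,.225],.033); print(state()["ft_torque"].round(2),state()["grasp_force"])
im=grab_frame("scene")
q=proj("scene",[[.548,.2155,.1]])[0].astype(int)
cv2.imwrite("pics/n5.png",cv2.resize(im[q[1]-60:q[1]+70,q[0]-80:q[0]+80],None,fx=4,fy=4,interpolation=cv2.INTER_CUBIC)[:,:,::-1])
E
```

```text
t 20.5 pos [0.5492 0.2169 0.1267] yang 0.148 tilt [0.004  0.0011] twist 1.15 shift [-2.913 -0.093 -0.986] F [ 1.1  0.5 -5.3] w 0.265
[-0.01 -0.07  0.03] 62.05000877380371
```

View pics/n5.png

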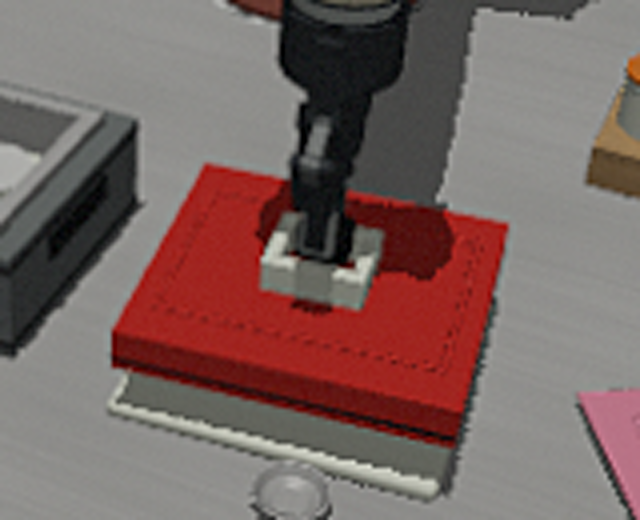

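The red cover and inner lid hang level, clear of the board, so I carry them over.

Request:
apply_moves([
  {"translation": [0,0,-0.15],"twist": 0,"hand": 0},
  {"translation": [0,0,-0.25],"twist": 0,"hand": 0},
  {"translation": [0,0,-0.25],"twist": 0,"hand": 0},
  {"translation": [0,0,-0.2],"twist": 0.2,"hand": 0},
  {"translation": [0,0,-0.13],"twist": 0.3,"hand": 0},
  {"translation": [0,0,0],"twist": 0.3,"hand": 0},
  {"translation": [0,0,0],"twist": 0.25,"hand": 0},
  {"translation": [0,0,0],"twist": 0.1,"hand": 0},
])

```text
time: 21.35
tool_pos: [0.5475, 0.2165, 0.2222]
tool_rot: [-0.0, 0.696, 0.718, -0.0]
contact_force: [1.0, 0.5, -5.6]
gripper_width: 0.26
grasp_force: 62.0
```

Request:
apply_moves([
  {"translation": [-0.1,0,0],"twist": 0,"hand": 0},
  {"translation": [-0.2,-0.02,0],"twist": 0,"hand": 0},
  {"translation": [-0.3,-0.02,0],"twist": 0,"hand": 0},
  {"translation": [-0.35,-0.02,0],"twist": 0,"hand": 0},
  {"translation": [-0.35,-0.02,0],"twist": 0,"hand": 0},
  {"translation": [-0.35,-0.01,0],"twist": 0,"hand": 0},
  {"translation": [-0.35,0,0],"twist": 0,"hand": 0},
  {"translation": [-0.35,0,0],"twist": 0,"hand": 0},
])

```text
time: 22.15
tool_pos: [0.5459, -0.0206, 0.2219]
tool_rot: [-0.0, 0.695, 0.719, -0.0]
contact_force: [-0.1, -0.4, -5.5]
gripper_width: 0.262
grasp_force: 62.0
```

Request:
apply_moves([
  {"translation": [-0.27,0,0],"twist": 0,"hand": 0},
  {"translation": [-0.17,0,0],"twist": 0,"hand": 0},
  {"translation": [-0.1,0,0],"twist": 0,"hand": 0},
  {"translation": [0,0,0],"twist": 0,"hand": 0},
  {"translation": [0,0,0],"twist": 0,"hand": 0},
  {"translation": [0,0,0],"twist": 0,"hand": 0},
])

```text
time: 22.75
tool_pos: [0.5483, -0.0717, 0.2222]
tool_rot: [-0.0, 0.695, 0.719, 0.0]
contact_force: [-0.3, 0.0, -5.5]
gripper_width: 0.266
grasp_force: 62.0
```

```bash
python3 - <<'E'
from h import *
plan([.5491,-.0752,.1684],.033)
z=state()["tool_pos"][2]-.0814+.002
im=grab_frame("scene"); r=regions_of("scene","lid_outer")[0]
m=r["pixels"].astype(np.uint8); 
print(round(r["score"],2),m.sum(),fit("scene",m>0,M["lid_outer"],(.547,-.077,.03),z))
E
```

```text
t 22.75 pos [ 0.5483 -0.0717  0.2222] yang 0.034 tilt [-0.0003  0.0005] twist 0.01 shift [-0.035  0.007  0.537] F [-0.3  0.  -5.5] w 0.266
0.73 3445 ([np.float64(0.5471), np.float64(-0.0731), np.float64(0.033)], np.float64(363.4), 3445)
```

Request:
apply_moves([
  {"translation": [-0.032,0.002,0.1],"twist": 0,"hand": 0},
  {"translation": [0,0,0.13],"twist": 0,"hand": 0},
  {"translation": [0,0,0.1],"twist": 0,"hand": 0},
  {"translation": [0,0,0.07],"twist": 0,"hand": 0},
  {"translation": [0,0,0.03],"twist": 0,"hand": 0},
  {"translation": [0,0,0.02],"twist": 0,"hand": 0},
  {"translation": [0,0,0.02],"twist": 0,"hand": 0},
  {"translation": [0,0,0],"twist": 0,"hand": 0},
])

```text
time: 23.65
tool_pos: [0.5488, -0.0759, 0.1755]
tool_rot: [0.0, 0.695, 0.719, 0.0]
contact_force: [-0.3, 0.5, -6.0]
gripper_width: 0.263
grasp_force: 61.9
```

```bash
python3 - <<'E'
from h import *
plan([.5491,-.0752,.1684],.033); print(state()["ft_torque"].round(2))
E
```

```text
t 23.65 pos [ 0.5488 -0.0759  0.1755] yang 0.033 tilt [ 0.0004 -0.0001] twist -0.0 shift [0.006 0.003 0.071] F [-0.3  0.5 -6. ] w 0.263
[0.01 0.08 0.04]
```

Request:
apply_moves([
  {"translation": [0.004,0,0.02],"twist": 0,"hand": 0},
  {"translation": [0,0,0.02],"twist": 0,"hand": 0},
  {"translation": [0,0,0.02],"twist": 0,"hand": 0},
  {"translation": [0,0,0.01],"twist": 0,"hand": 0},
  {"translation": [0,0,0],"twist": 0,"hand": 0},
  {"translation": [0,0,0],"twist": 0,"hand": 0},
])

```text
time: 24.25
tool_pos: [0.5487, -0.0754, 0.1684]
tool_rot: [0.0, 0.695, 0.719, 0.0]
contact_force: [-0.5, 0.0, -4.2]
gripper_width: 0.258
grasp_force: 62.2
```

```bash
python3 - <<'E'
from h import *
plan([.5491,-.0752,.1684],.033); print(state()["ft_torque"].round(2))
E
```

```text
t 24.25 pos [ 0.5487 -0.0754  0.1684] yang 0.033 tilt [0.0001 0.    ] twist -0.0 shift [0.002 0.004 0.   ] F [-0.5  0.  -4.2] w 0.258
[0.07 0.17 0.01]
```

Request:
apply_moves([
  {"translation": [0,0,0.01],"twist": 0,"hand": 0},
  {"translation": [0,0,0.01],"twist": 0,"hand": 0},
  {"translation": [0,0,0],"twist": 0,"hand": 0},
  {"translation": [0,0,0],"twist": 0,"hand": 0},
])

```text
time: 24.65
tool_pos: [0.5487, -0.0754, 0.1684]
tool_rot: [-0.0, 0.695, 0.719, -0.0]
contact_force: [-6.4, 1.4, 6.1]
gripper_width: 0.264
grasp_force: 63.4
```

Seated: height is right and the load has transferred. I release and look at the cover's position again.

Request:
apply_moves([
  {"translation": [0,0,-0.01],"twist": 0,"hand": 0},
  {"translation": [0,0,0],"twist": 0,"hand": 0.5},
  {"translation": [0,0,0],"twist": 0,"hand": 1},
  {"translation": [0,0,0],"twist": 0,"hand": 1},
  {"translation": [0,0,0],"twist": 0,"hand": 1},
  {"translation": [0,0,0],"twist": 0,"hand": 1},
  {"translation": [0,0,0],"twist": 0,"hand": 1},
])

```text
time: 25.35
tool_pos: [0.5488, -0.0754, 0.1673]
tool_rot: [0.0, 0.695, 0.719, 0.0]
contact_force: [-0.2, -0.3, -0.3]
gripper_width: 1.006
grasp_force: 0.0
```

```bash
python3 - <<'E'
from h import *
plan([.5490,-.0754,.143],.033)
for n in ("scene",):
    im=grab_frame(n); r=regions_of(n,"lid_outer")[0]
    for z in (.089,.094): print(z,round(r["score"],2),fit(n,r["pixels"],M["lid_outer"],(.547,-.077,.03),z))
    r=recognise(n,"collar"); print([(d["point"].round(3) if hasattr(d["point"],"round") else d["point"],round(d["score"],2)) for d in r])
    r=recognise(n,"pull"); print([(d["point"],round(d["score"],2)) for d in r])
E
```

```text
t 25.35 pos [ 0.5488 -0.0754  0.1673] yang 0.033 tilt [ 0.0002 -0.    ] twist -0.0 shift [0.    0.002 0.243] F [-0.2 -0.3 -0.3] w 1.006
0.089 0.68 ([np.float64(0.5474), np.float64(-0.0758), np.float64(0.027)], np.float64(399.1), 3373)
0.094 0.68 ([np.float64(0.5536), np.float64(-0.0719), np.float64(0.03)], np.float64(437.4), 3373)
[([0.5861, -0.0426, 0.1176], 0.95), ([0.5575, -0.064, 0.1548], 0.74)]
[([0.5608, -0.0655, 0.1533], 0.71), ([0.5371, 0.514, 0.0108], 0.65)]
```

Request:
apply_moves([
  {"translation": [0,0,0.05],"twist": 0,"hand": 1},
  {"translation": [0,0,0.07],"twist": 0,"hand": 1},
  {"translation": [0,0,0.07],"twist": 0,"hand": 1},
  {"translation": [0,0,0.04],"twist": 0,"hand": 1},
  {"translation": [0,0,0.01],"twist": 0,"hand": 1},
  {"translation": [0,0,0],"twist": 0,"hand": 1},
])

```text
time: 26.15
tool_pos: [0.5485, -0.0754, 0.1429]
tool_rot: [-0.0, 0.695, 0.719, -0.0]
contact_force: [-0.6, 0.3, 0.0]
gripper_width: 1.0
grasp_force: 0.0
```

Request:
apply_moves([
  {"translation": [0,0,0],"twist": 0,"hand": 0.85},
  {"translation": [0,0,0],"twist": 0,"hand": 0.78},
  {"translation": [0,0,0],"twist": 0,"hand": 0.74},
  {"translation": [0,0,0],"twist": 0,"hand": 0},
  {"translation": [0,0,0],"twist": 0,"hand": 0},
  {"translation": [0,0,0],"twist": 0,"hand": 0},
  {"translation": [0,0,0],"twist": 0,"hand": 0},
])

```text
time: 26.85
tool_pos: [0.5492, -0.0755, 0.1441]
tool_rot: [0.001, 0.695, 0.719, 0.0]
contact_force: [1.1, 0.3, 4.0]
gripper_width: 0.688
grasp_force: 67.7
```

```bash
python3 - <<'E'
from h import *
plan([.5490,-.0754,.25],.033); print(state()["grasp_force"],state()["ft_torque"].round(2))
E
```

```text
t 26.85 pos [ 0.5492 -0.0755  0.1441] yang 0.033 tilt [ 0.0014 -0.0003] twist 0.0 shift [ 1.000e-03 -1.000e-03 -1.059e+00] F [1.1 0.3 4. ] w 0.688
67.73565888404846 [-0.01  0.09  0.08]
```

Request:
apply_moves([
  {"translation": [0,0,-0.02],"twist": 0,"hand": 0},
  {"translation": [0,0,-0.04],"twist": 0,"hand": 0},
  {"translation": [0,0,-0.05],"twist": 0,"hand": 0},
  {"translation": [0,0,-0.05],"twist": 0,"hand": 0},
  {"translation": [0,0,0],"twist": 0,"hand": 0},
])

```text
time: 27.35
tool_pos: [0.5491, -0.0755, 0.1602]
tool_rot: [0.001, 0.695, 0.719, 0.0]
contact_force: [0.1, -0.5, -2.3]
gripper_width: 0.69
grasp_force: 67.0
```

```bash
python3 - <<'E'
from h import *
plan([.5490,-.0754,.25],.033); print(state()["grasp_force"],state()["ft_torque"].round(2))
E
```

```text
t 27.35 pos [ 0.5491 -0.0755  0.1602] yang 0.033 tilt [ 0.0014 -0.0003] twist 0.0 shift [ 0.001  0.    -0.898] F [ 0.1 -0.5 -2.3] w 0.69
66.96426272392273 [ 0.   -0.03  0.03]
```

Load is 2.3 N against 5.5 N for both lids, so only the cover is lifting.

Request:
apply_moves([
  {"translation": [0,0,-0.06],"twist": 0,"hand": 0},
  {"translation": [0,0,-0.1],"twist": 0,"hand": 0},
  {"translation": [0,0,-0.12],"twist": 0,"hand": 0},
  {"translation": [0,0,-0.14],"twist": 0,"hand": 0},
  {"translation": [0,0,-0.14],"twist": 0,"hand": 0},
  {"translation": [0,0,-0.14],"twist": 0,"hand": 0},
  {"translation": [0,0,-0.12],"twist": 0,"hand": 0},
  {"translation": [0,0,-0.06],"twist": 0,"hand": 0},
])

```text
time: 28.15
tool_pos: [0.5493, -0.0756, 0.2496]
tool_rot: [0.001, 0.695, 0.719, 0.001]
contact_force: [0.5, -0.6, -2.8]
gripper_width: 0.687
grasp_force: 67.0
```

Request:
apply_moves([
  {"translation": [0,0,-0.03],"twist": 0,"hand": 0},
  {"translation": [0,0,0],"twist": 0,"hand": 0},
  {"translation": [0,0,0],"twist": 0,"hand": 0},
  {"translation": [0,0,0],"twist": 0,"hand": 0},
  {"translation": [0,0,0],"twist": 0,"hand": 0},
  {"translation": [0,0,0],"twist": 0,"hand": 0},
])

```text
time: 28.75
tool_pos: [0.5485, -0.0753, 0.2499]
tool_rot: [-0.0, 0.695, 0.719, -0.0]
contact_force: [-0.2, -0.1, -2.7]
gripper_width: 0.687
grasp_force: 67.0
```

```bash
python3 - <<'E'
from h import *
plan([.5490,-.0754,.25],.033); s=state(); print(s["grasp_force"],s["ft_torque"].round(2),abs(s["joint_vel"]).max())
n="scene"; im=grab_frame(n)
r=regions_of(n,"lid_outer")[0]; print(fit(n,r["pixels"],M["lid_outer"],(.547,-.077,.03),s["tool_pos"][2]-.0551))
L=[B(.168,.182,.008,.012),np.r_[circ(.018,.012),circ(.018,.048)],B(.024,.036,.048,.076)]
for r in regions_of(n,"lid_inner"):
    ys,xs=np.where(r["pixels"]); print(round(r["score"],2),len(xs),xs.mean(),ys.mean())
    if xs.mean()<330: print(fit(n,r["pixels"],L,(.547,-.077,.03),.087))
E
```

```text
t 28.75 pos [ 0.5485 -0.0753  0.2499] yang 0.033 tilt [-0.0008  0.0003] twist -0.0 shift [-0.001  0.005 -0.001] F [-0.2 -0.1 -2.7] w 0.687
66.95971369743347 [-0.04  0.04 -0.  ] 0.0025247378146812205
([np.float64(0.548), np.float64(-0.0745), np.float64(0.042)], np.float64(321.3), 3543)
0.95 3324 432.6606498194946 249.68170878459688
0.64 1576 229.6503807106599 166.9257614213198
([np.float64(0.5455), np.float64(-0.0788), np.float64(0.028)], np.float64(449.3), 1576)
```

```bash
python3 -c "
from plant import *
print(job_done())"
```

```text
the job is handed in; nothing more can be done
None
```

I handed the job in at about 29 s: both pots stand in their nests, the steel inner lid is on the box, and the red cover is held level and still about 30 mm clear above the pull. The final state rests on force readings and mask fits, as my last picture showed the lids just lifted off the board.

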